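Find the grinder idler wheel with bearing play and take it up

TASK

One of the three grinder idler wheels on the bench has play in its bearing. Take the wheels by the top of the rim and rock them to and fro along the axle, a few strokes each, to feel which one is loose; on that one only, push its take-up lever down until it is hard home, then take hold of its rim again to make sure the play is gone, and let go. Leave the levers of the sound wheels as they are and do not disturb the small things standing around.

Things in the scene. Friction and masses are not known exactly. Their poses are not given: they have to be found in the camera images.
- head_a: One of three like grinder idler heads: grey casting fastened down, face plate 0.26 m high 84 mm behind the wheel centre with a top lip bent 25 mm towards the wheel. Carries a black rubber-tyred wheel, 110 mm diameter, 28 mm wide, that leans 22 degrees, top towards the robot, and turns freely. Origin on the bench under the wheel centre; x from wheel to face plate.
- axle_a: Fixed sloping axle of head_a. Origin: wheel centre, 140 mm above the bench. x: along the axle, away from the robot, 22 degrees upward; y: sideways, away from the lever; z: in the wheel's plane to the top of its rim. Fingers pointing along -z and closing along x can pinch the wheel's flat sides, 28 mm apart, at the top, 20 mm deep. Bearing housing, 52 mm diameter, begins at x = 29 mm.
- rim_a (a point): Top of the rim of head_a's wheel, mid-width, 55 mm from the wheel centre. With a worn bearing the wheel rocks about the axle's y line and this point swings about 3 mm each way along the axle's x under 1 to 5 N, more if gripped hard, then stops; on a sound bearing it gives under 0.3 mm.
- ball_a (a point): Centre of the 22 mm black ball on head_a's take-up lever. The lever pivots on the axle's line in front of the wheel: the ball runs on a circle of 82 mm radius about the axle's x line, in the plane x = -36 mm of axle_a. Pushed down on its top by closed fingertips it moves with about 2 to 3 N and stays where left.
- lever_a (a joint): Angle of head_a's lever, starts 0 to 0.1. At 0 it points 0.55 rad above axle_a's -y (towards +z); grows as the ball is pushed down; stays where left. On the worn bearing it draws the hub's taper home: the play is gone near 0.87, and the lever comes up hard between there and 0.95. On a sound bearing it would go on moving alike to a hard stop at 0.6, squeezing the bearing: wrong.
- head_b: Another of three like grinder idler heads: grey casting fastened down, face plate 0.26 m high 84 mm behind the wheel centre with a top lip bent 25 mm towards the wheel. Carries a black rubber-tyred wheel, 110 mm diameter, 28 mm wide, that leans 22 degrees, top towards the robot, and turns freely. Origin on the bench under the wheel centre; x from wheel to face plate.
- axle_b: Fixed sloping axle of head_b. Origin: wheel centre, 140 mm above the bench. x: along the axle, away from the robot, 22 degrees upward; y: sideways, away from the lever; z: in the wheel's plane to the top of its rim. Fingers pointing along -z and closing along x can pinch the wheel's flat sides, 28 mm apart, at the top, 20 mm deep. Bearing housing, 52 mm diameter, begins at x = 29 mm.
- rim_b (a point): Top of the rim of head_b's wheel, mid-width, 55 mm from the wheel centre. With a worn bearing the wheel rocks about the axle's y line and this point swings about 3 mm each way along the axle's x under 1 to 5 N, more if gripped hard, then stops; on a sound bearing it gives under 0.3 mm.
- ball_b (a point): Centre of the 22 mm black ball on head_b's take-up lever. The lever pivots on the axle's line in front of the wheel: the ball runs on a circle of 82 mm radius about the axle's x line, in the plane x = -36 mm of axle_b. Pushed down on its top by closed fingertips it moves with about 2 to 3 N and stays where left.
- lever_b (a joint): Angle of head_b's lever, starts 0 to 0.1. At 0 it points 0.55 rad above axle_b's -y (towards +z); grows as the ball is pushed down; stays where left. On the worn bearing it draws the hub's taper home: the play is gone near 0.87, and the lever comes up hard between there and 0.95. On a sound bearing it would go on moving alike to a hard stop at 0.6, squeezing the bearing: wrong.
- head_c: The third of three like grinder idler heads: grey casting fastened down, face plate 0.26 m high 84 mm behind the wheel centre with a top lip bent 25 mm towards the wheel. Carries a black rubber-tyred wheel, 110 mm diameter, 28 mm wide, that leans 22 degrees, top towards the robot, and turns freely. Origin on the bench under the wheel centre; x from wheel to face plate.
- axle_c: Fixed sloping axle of head_c. Origin: wheel centre, 140 mm above the bench. x: along the axle, away from the robot, 22 degrees upward; y: sideways, away from the lever; z: in the wheel's plane to the top of its rim. Fingers pointing along -z and closing along x can pinch the wheel's flat sides, 28 mm apart, at the top, 20 mm deep. Bearing housing, 52 mm diameter, begins at x = 29 mm.
- rim_c (a point): Top of the rim of head_c's wheel, mid-width, 55 mm from the wheel centre. With a worn bearing the wheel rocks about the axle's y line and this point swings about 3 mm each way along the axle's x under 1 to 5 N, more if gripped hard, then stops; on a sound bearing it gives under 0.3 mm.
- ball_c (a point): Centre of the 22 mm black ball on head_c's take-up lever. The lever pivots on the axle's line in front of the wheel: the ball runs on a circle of 82 mm radius about the axle's x line, in the plane x = -36 mm of axle_c. Pushed down on its top by closed fingertips it moves with about 2 to 3 N and stays where left.
- lever_c (a joint): Angle of head_c's lever, starts 0 to 0.1. At 0 it points 0.55 rad above axle_c's -y (towards +z); grows as the ball is pushed down; stays where left. On the worn bearing it draws the hub's taper home: the play is gone near 0.87, and the lever comes up hard between there and 0.95. On a sound bearing it would go on moving alike to a hard stop at 0.6, squeezing the bearing: wrong.
- oil_bottle: Bystander: amber oil dropper bottle with red cap, 31 mm diameter, 91 mm high, origin under its centre.
- loupe: Bystander: black cone-shaped eye loupe, 43 mm diameter, 34 mm high, origin under its centre.
- parts_dish: Bystander: small round metal dish, 49 mm diameter, 11 mm high, origin under its centre.

How it is judged:
On the way, in this order (a step that is already met when the one before it is completed fails the run):
1. a loose wheel's rim has been rocked one way along its axle (away from the robot) through its play; sound wheels cannot ((x of rim_a in the frame of axle_a above 0.0018 m or x of rim_b in the frame of axle_b above 0.0018 m or x of rim_c in the frame of axle_c above 0.0018 m)), for 0.05 s.
2. and back the other way ((x of rim_a in the frame of axle_a below -0.0018 m or x of rim_b in the frame of axle_b below -0.0018 m or x of rim_c in the frame of axle_c below -0.0018 m)), for 0.05 s.
3. the take-up lever is pushed home (only the loose wheel's lever can go that far) (value of joint any of lever_a, lever_b, lever_c above 0.8 rad), for 0.2 s.
4. that wheel's rim is held again, with its lever home (((contact force between the fingers and axle_a above 4 N and distance between the grasp point and rim_a below 0.03 m and value of joint lever_a above 0.8 rad) or (contact force between the fingers and axle_b above 4 N and distance between the grasp point and rim_b below 0.03 m and value of joint lever_b above 0.8 rad) or (contact force between the fingers and axle_c above 4 N and distance between the grasp point and rim_c below 0.03 m and value of joint lever_c above 0.8 rad))), for 0.2 s.
At the end, for the whole second after the job is handed in: The loose wheel's lever stands home (joint above 0.8) and at rest, the levers of the two sound wheels are below 0.25, every rim is within 1.2 mm of its true place along its axle (no play left), and oil bottle, loupe and parts dish are within 30 mm of where they stood (value of joint any of lever_a, lever_b, lever_c above 0.8 rad and not (value of joint each of lever_a, lever_b above 0.25 rad or value of joint each of lever_b, lever_c above 0.25 rad or value of joint each of lever_a, lever_c above 0.25 rad) and x of rim_a in the frame of axle_a between -0.0012 and 0.0012 m and velocity of joint lever_a between -0.05 and 0.05 rad/s and x of rim_b in the frame of axle_b between -0.0012 and 0.0012 m and velocity of joint lever_b between -0.05 and 0.05 rad/s and x of rim_c in the frame of axle_c between -0.0012 and 0.0012 m and velocity of joint lever_c between -0.05 and 0.05 rad/s and distance of each of oil_bottle, loupe, parts_dish from where it was at the start of the episode below 0.03 m); the robot touches nothing.
It fails at once if the lever of a sound wheel is pushed down too (two levers above 0.25 rad) (value of joint each of lever_a, lever_b above 0.25 rad or value of joint each of lever_b, lever_c above 0.25 rad or value of joint each of lever_a, lever_c above 0.25 rad).
It fails at once if oil bottle, loupe or parts dish is moved by more than 30 mm (distance of any of oil_bottle, loupe, parts_dish from where it was at the start of the episode above 0.03 m).
It also fails if it takes over 72 s, if anything falls off the work surface, if the arm or the gripper's body presses on something with over 40 N, if the wrist force passes 120 N, or if a joint passes its speed limit or range.

ROBOT

A 6-joint arm with a two-finger parallel gripper is mounted at the origin on a cart in front of the work surface, level with it; the furniture and walls round the work are solid. World frame = base frame: x ahead of the robot, y to its left, z up, the work surface at z = 0. Lengths are in m, angles in rad, forces in N, time in s.
With the tool pointing down it reaches from about 0.375 to 0.9 m from the base axis. Payload 3.1 kg.
Tool frame: the origin (TCP) lies midway between the tips of the shut fingers; the grasp point (between the pads) lies robot.grip_depth behind it (robot.grip_depth is the distance from the TCP to the grasp point, in m); z points along the fingers, y is the line along which they close (so a half turn about z gives the same grasp; the last joint's range is limited). The gripper opens to 87 mm and grips with 3 to 60 N. Pads are 19 mm wide; open, the fingers measure 117 mm over their backs; the gripper's body (75 mm by 190 mm) begins 51 mm behind the grasp point.
Start: joints at [-1.369, 0.527, 1.433, -0, 1.181, -0.178], TCP at [0.232, -0.58, 0.223] pointing down, gripper open.
Joint ranges: [-3.08, 3.08], [-0.75, 2.2], [0.22, 2.44], [-1.43, 4.57], [0, 2.65], [-2.85, 2.85]. Speed limits (rad/s): [2.79, 2.79, 3.14, 3.14, 3.14, 3.14].

INTERFACE

Orientations are given as a unit quaternion [x, y, z, w].
In Python, from rig import robot gives the robot as it stands.
- The arm moves only by the shell command python3 nudge.py 'ROWS' [OPENING] [FORCE]. ROWS is a JSON list of rows, 1 to 20 of them, each written [[dx, dy, dz], turn]: dx, dy, dz in m, then a turn about the tool's z in rad; each row shifts and turns the commanded pose from where the row before left it, along the tool's axes as they then stand; what a row does not reach is not made up. A row lasts 1/12 s, in which the tool goes at most 0.0417 m and 0.125 rad, less where a joint would pass 70% of its speed; a pose out of reach is approached as far as the arm can. OPENING is the finger opening in m, set as the command begins (- or left out keeps the last). The fingers move at their own pace and stop on an object; FORCE is the grip in N (left out, the last holds). Time passes only in rows, so rows that do not move let the fingers close. It prints the time, the measured TCP pose, the force, the opening and the grip force at its end. Input that does not fit is refused with a message, and nothing moves.
- robot.get_obs(): the state, without advancing time (a new reading comes with each control period).
- robot.camera(name): name is "scene" or "top"; returns a dict with "img" (420x560x3 uint8, red, green, blue), "fx", "fy", "cx", "cy" (pixels), "xyz" and "attitude" of the camera in the world. Camera axes: x right, y down, z forward; pixel columns grow to the right and rows downward; lengths in m; the calibration is good to about 2 mm. A picture is of the moment at which its call begins. There is no depth.
- robot.hand_in(): hands the job in; it is judged then, once.
The state is a dict: "time": time; "q": joint angles; "joint_velocities": joint speeds; "joint_torque": joint torques, N m; "position": TCP position; "tool_rot": TCP orientation; "ft_force": force on the tool from outside, world axes, zero at the start; "moment": the same for the moment, N m; "grip_width": finger opening in m; "grip_force": force on a finger pad.
Only numpy, scipy, OpenCV 4.12 (cv2) and the standard library are available. Lean on these libraries where they do the work, as an engineer would, in place of code of your own. Each camera call takes 0.05 s, during which the arm holds its last target. There are 200 camera calls.

## Working session

There is one attempt and no reset: what is moved stays moved. The work goes in short steps, Python scripts to look and compute and a shell command to move; the robot and the scene stay as the last step left them, time stands still between calls to the robot, and variables do not carry over. Pictures are saved under pics/ and viewed, at most 10 in all, crops included, and the job is handed in when it is done.

```bash
ls; mkdir -p pics
python3 - <<'E'
from rig import robot
import cv2
o=robot.get_obs();print(o,robot.grip_depth)
for n in("scene","top"):
    c=robot.camera(n);cv2.imwrite(f"pics/{n}0.png",c["img"][:,:,::-1]);print({k:v for k,v in c.items() if k!="img"})
E
```

```text
nudge.py
pics
rig.py
{'time': 0.0, 'q': array([-1.36951036e+00,  5.28473643e-01,  1.43392143e+00, -1.04993280e-05,
        1.18139938e+00, -1.78513369e-01]), 'joint_velocities': array([ 0.00111543, -0.0011574 ,  0.00221352, -0.00163942,  0.00122136,
        0.00090629]), 'joint_torque': array([-6.71877478e-04, -4.40047967e+01, -1.76591527e+01,  6.34224457e-02,
        5.82743576e-02, -1.53711771e-04]), 'position': array([ 0.23157403, -0.57971224,  0.22156097]), 'tool_rot': array([ 9.82022206e-01,  1.88762217e-01, -1.73890545e-05, -1.10077282e-03]), 'ft_force': array([ 0.88710027, -0.11973744,  0.06170313]), 'moment': array([-0.04049304, -0.00926892,  0.03772987]), 'grip_force': 0.0, 'grip_width': 0.08699536707863768} 0.0187
{'fx': 392.6766565042817, 'fy': 392.6766565042817, 'cx': 272.07383293682386, 'cy': 207.1300990492181, 'xyz': array([0.01859009, 0.65627017, 0.81007197]), 'attitude': array([-0.31293106,  0.85389386, -0.39057832,  0.14278658])}
{'fx': 519.7747401662908, 'fy': 519.7747401662908, 'cx': 279.653791465551, 'cy': 215.54918056229596, 'xyz': array([0.43099771, 0.03529132, 1.447829  ]), 'attitude': array([ 0.7078184 , -0.70529813,  0.02528743, -0.03013638])}
```

View pics/scene0.png

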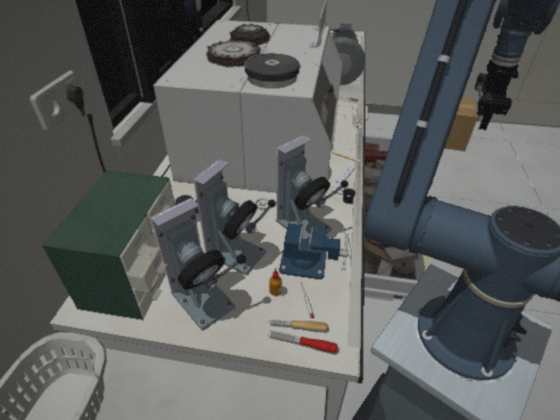

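View pics/top0.png

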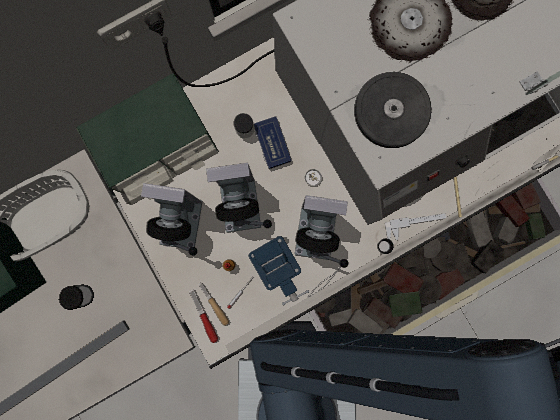

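Scene: three heads near (190,255), (225,210), (300,190) px. Top: wheels near (172,228), (237,211) and (318,240), with balls near (193,251), (267,224) and (344,263). I'll zoom in to measure.

Run:
```python
import cv2
t=cv2.imread("pics/top0.png")[145:285,130:370];s=cv2.imread("pics/scene0.png")[130:330,150:365]
f=lambda im,k:cv2.convertScaleAbs(cv2.resize(im,None,fx=k,fy=k,interpolation=cv2.INTER_CUBIC),alpha=1.5,beta=20)
cv2.imwrite("pics/tz.png",f(t,3.3));cv2.imwrite("pics/sz.png",f(s,3))
```

```text
(no output)
```

View pics/tz.png

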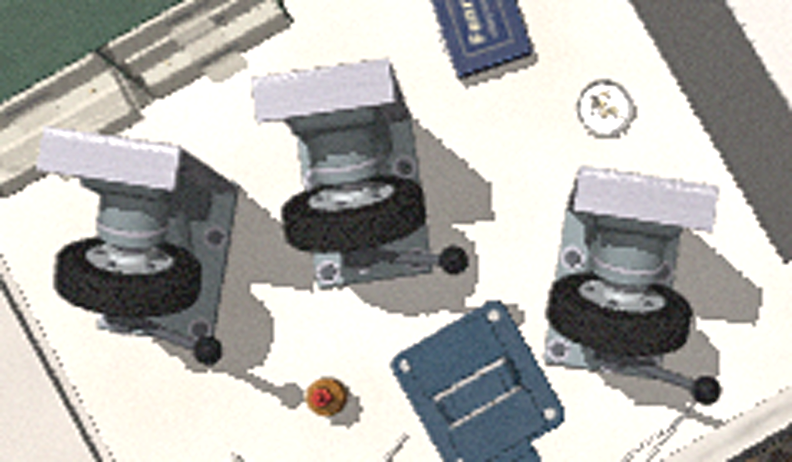

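View pics/sz.png

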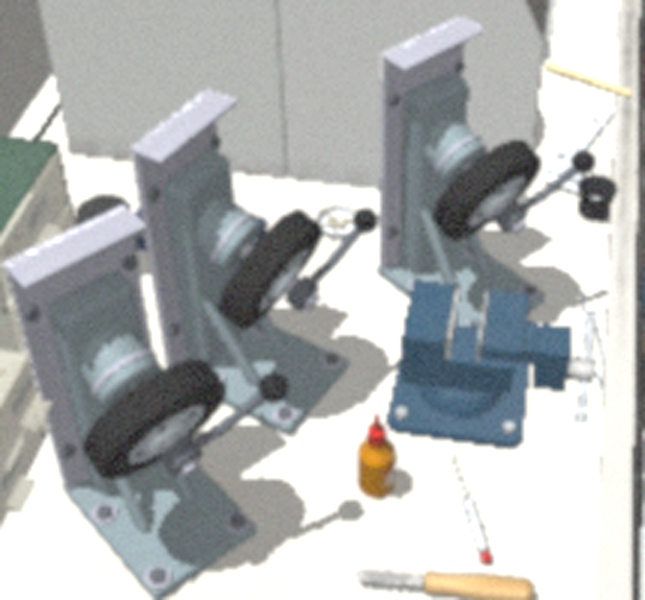

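Top zoom: lips with corners near (45,128)-(183,148), (253,78)-(388,59) and (582,167)-(718,187). Balls are at (207,350), (453,261) and (706,389). Scene zoom: the same balls are at (274,387), (365,220) and (583,160). The bottle is in front of the left head, and the loupe (black) is right of the right head.

```bash
cat > h.py <<'E'
import numpy as np
from scipy.spatial.transform import Rotation as R
C={"scene":((392.677,272.074,207.130),[0.01859009,0.65627017,0.81007197],[-0.31293106,0.85389386,-0.39057832,0.14278658]),
"top":((519.775,279.654,215.549),[0.43099771,0.03529132,1.447829],[0.7078184,-0.70529813,0.02528743,-0.03013638])}
def ray(n,u,v):
    (f,cx,cy),p,a=C[n];d=R.from_quat(a).apply([(u-cx)/f,(v-cy)/f,1]);return np.array(p),d/np.linalg.norm(d)
def plane(n,u,v,z):
    p,d=ray(n,u,v);return p+d*(z-p[2])/d[2]
def tri(a,b):
    (p,d),(q,e)=ray("top",*a),ray("scene",*b);s=np.linalg.lstsq(np.c_[d,-e],q-p,rcond=None)[0]
    x,y=p+d*s[0],q+e*s[1];return (x+y)/2,np.linalg.norm(x-y)
def axle(x,y,yaw):  # rotation, centre
    return R.from_euler("ZY",[yaw,-np.radians(22)]),np.array([x,y,.14])
E
cat > m.py <<'E'
from h import *
import cv2
from scipy.optimize import least_squares
t=cv2.imread("pics/top0.png");s=cv2.imread("pics/scene0.png")
def dark(im,u,v,r=6):
    u0,v0=int(round(u)),int(round(v));g=im[v0-r:v0+r+1,u0-r:u0+r+1].max(2)
    n,l,st,c=cv2.connectedComponentsWithStats((g<60).astype(np.uint8));i=1+np.argmax(st[1:,4]);return c[i]+[u0-r,v0-r],st[i,4]
T=[(207,350),(453,261),(706,389)];S=[(274,387),(365,220),(583,160)]
hsv=t.astype(int);m=((hsv.min(2)>120)&(t[:,:,0].astype(int)-t[:,:,1]>8)).astype(np.uint8)
n,l,st,c=cv2.connectedComponentsWithStats(m)
lips=[]
for i in range(1,n):
    if st[i,4]>150 and 130<c[i][0]<370 and 145<c[i][1]<285:
        pts=np.argwhere(l==i)[:,::-1].astype(np.float32)
        w=np.array([plane("top",u,v,.26)[:2] for u,v in pts],np.float32)*1000
        r=cv2.minAreaRect(w);print("lip",st[i,4],c[i],r,w.mean(0));lips.append((c[i][0],r))
lips.sort(key=lambda a:a[0])
for k,(a,b) in enumerate(zip(T,S)):
    a=np.array(a)/3.3+[130,145];b=np.array(b)/3+[150,130]
    da,db=dark(t,*a),dark(s,*b);p,e=tri(da[0],db[0]);print("ball",a,da,b,db,p.round(4),"gap",round(e,4))
    p2,e2=tri(a,b);print("  by eye",p2.round(4),round(e2,4))
    if k<len(lips):
        (cx,cy),(w,h),an=lips[k][1];yaw=np.radians(an if w<h else an-90);yaw=(yaw+np.pi/2)%np.pi-np.pi/2
        x,y=np.array([cx,cy])/1000-.0715*np.array([np.cos(yaw),np.sin(yaw)])
        Ra,c0=axle(x,y,yaw);print("  lip->centre",x,y,"yaw",yaw,"ball in axle",Ra.inv().apply(p-c0).round(4),Ra.inv().apply(p2-c0).round(4), "expect -.036, r .082")
E
python3 m.py
```

```text
ball [192.72727273 251.06060606] (array([191.69879518, 249.8313253 ]), np.int32(83)) [241.33333333 259.        ] (array([241.22619048, 258.48809524]), np.int32(84)) [0.4447 0.26   0.1618] gap 0.0042
  by eye [0.4431 0.2589 0.1601] 0.0006
ball [267.27272727 224.09090909] (array([266.5942029 , 223.36231884]), np.int32(69)) [271.66666667 203.33333333] (array([271.22222222, 203.22222222]), np.int32(36)) [0.512  0.0763 0.1647] gap 0.0006
  by eye [0.5108 0.0751 0.1641] 0.0007
ball [343.93939394 262.87878788] (array([342.93939394, 262.6969697 ]), np.int32(66)) [344.33333333 183.33333333] (array([343.93548387, 183.58064516]), np.int32(31)) [ 0.4154 -0.112   0.1654] gap 0.0017
  by eye [ 0.4152 -0.1143  0.1649] 0.0011
```

```bash
python3 - <<'E'
import cv2
t=cv2.imread("pics/top0.png")
for u,v in [(110,158),(325,92),(645,200),(250,200),(620,50)]:
    u,v=int(u/3.3+130),int(v/3.3+145);print(t[v-1:v+2,u-1:u+2].reshape(-1,3).mean(0))
E
sed -i 's/hsv=t.astype.*/b=cv2.GaussianBlur(t,(3,3),0).astype(int);m=((b[:,:,0]-b[:,:,2]>3)\&(b.min(2)>105)).astype(np.uint8)/; s/>150 and/>120 and/' m.py; python3 m.py|grep -v "^ball"
```

```text
[131.66666667 124.55555556 127.88888889]
[130.77777778 123.55555556 126.66666667]
[127.         119.88888889 122.88888889]
[ 92.66666667  97.88888889 102.33333333]
[151.77777778 159.33333333 165.66666667]
  by eye [0.4431 0.2589 0.1601] 0.0006
  by eye [0.5108 0.0751 0.1641] 0.0007
  by eye [ 0.4152 -0.1143  0.1649] 0.0011
```

```bash
sed -i 's/m=((b\[.*/m=((b[:,:,0]-b[:,:,1]>2)\&(b.min(2)>95)).astype(np.uint8)/' m.py; python3 m.py
```

```text
lip 522 [227.65708812 172.01149425] ((624.982421875, 164.30322265625), (29.929393768310547, 95.32714080810547), 8.666253089904785) [624.7544  164.07518]
lip 510 [162.48039216 192.82745098] ((576.4133911132812, 313.2759094238281), (95.16053009033203, 29.792713165283203), 81.5509262084961) [575.92395 313.7809 ]
lip 538 [325.2732342 204.8866171] ((549.48974609375, -60.84833526611328), (96.3145751953125, 29.854097366333008), 81.52584075927734) [549.1976  -60.95746]
ball [192.72727273 251.06060606] (array([191.69879518, 249.8313253 ]), np.int32(83)) [241.33333333 259.        ] (array([241.22619048, 258.48809524]), np.int32(84)) [0.4447 0.26   0.1618] gap 0.0042
  by eye [0.4431 0.2589 0.1601] 0.0006
  lip->centre 0.5056893913300573 0.32378142486394496 yaw -0.14746415640570398 ball in axle [-0.0391 -0.072   0.0393] [-0.0411 -0.0734  0.0383] expect -.036, r .082
ball [267.27272727 224.09090909] (array([266.5942029 , 223.36231884]), np.int32(69)) [271.66666667 203.33333333] (array([271.22222222, 203.22222222]), np.int32(36)) [0.512  0.0763 0.1647] gap 0.0006
  by eye [0.5108 0.0751 0.1641] 0.0007
  lip->centre 0.554298751162885 0.15352970444438963 yaw 0.15125465022997076 ball in axle [-0.0402 -0.0699  0.0429] [-0.0418 -0.071   0.0429] expect -.036, r .082
ball [343.93939394 262.87878788] (array([342.93939394, 262.6969697 ]), np.int32(66)) [344.33333333 183.33333333] (array([343.93548387, 183.58064516]), np.int32(31)) [ 0.4154 -0.112   0.1654] gap 0.0017
  by eye [ 0.4152 -0.1143  0.1649] 0.0011
  lip->centre 0.4787703526523698 -0.05031185619180819 yaw -0.1479019800889132 ball in axle [-0.0402 -0.0703  0.0436] [-0.0402 -0.0727  0.0431] expect -.036, r .082
```

```bash
cat >> h.py <<'E'
# heads from the lip rectangles (lip centre 74.5 mm behind the wheel centre)
H={}
for k,(lx,ly,yw) in {"a":(.5764,.3133,-.1475),"b":(.6250,.1643,.1512),"c":(.5495,-.0608,-.1479)}.items():
    H[k]=(lx-.0745*np.cos(yw),ly-.0745*np.sin(yw),yw)
def state():
    from rig import robot
    o=robot.get_obs();m=R.from_quat(o["tool_rot"]).as_matrix();return o,m
def hw(k,hx,hy):
    x,y,w=H[k];c,s=np.cos(w),np.sin(w);return np.array([x+c*hx-s*hy,y+s*hx+c*hy])
def go(k,hx,hy,z,phi=0):
    """phi: wanted angle of tool x from head x. Prints turn, then shift in tool axes after the turn."""
    o,m=state();cur=np.arctan2(m[1,0],m[0,0]);want=H[k][2]+phi
    t=(cur-want+np.pi)%(2*np.pi)-np.pi
    d=np.r_[hw(k,hx,hy),z]-o["position"];c,s=np.cos(want),np.sin(want)
    print("turn %.3f then d %.4f %.4f %.4f"%(t,c*d[0]+s*d[1],s*d[0]-c*d[1],-d[2]))
def where(k):
    o,m=state();x,y,w=H[k];c,s=np.cos(w),np.sin(w);d=o["position"]-[x,y,0]
    f=o["ft_force"];print("t %.1f head xy z (mm)"%o["time"],(np.array([c*d[0]+s*d[1],-s*d[0]+c*d[1],d[2]])*1e3).round(2),"F",[round(float(v),1) for v in (c*f[0]+s*f[1],-s*f[0]+c*f[1],f[2])],"q",o["q"].round(2))
E
python3 -c "
from h import *
print(H);go('c',-.1,0,.34)"
python3 nudge.py '[[[0,0,-0.03],0.11],[[0,0,-0.03],0.11],[[0,0,-0.03],0.11],[[0,0,-0.03],0.11],[[0,0,0],0.09]]' 0 10
python3 -c "
from h import *
go('c',-.1,0,.34)"
```

```text
{'a': (np.float64(0.5027089520687309), np.float64(0.3242489476568023), -0.1475), 'b': (np.float64(0.5513499674972759), np.float64(0.15307847103342492), 0.1512), 'c': (np.float64(0.47581333754296057), np.float64(-0.049821576800727047), -0.1479)}
turn 0.528 then d 0.0635 -0.5602 -0.1183
time: 0.52
position: [0.2325, -0.5835, 0.3495]
tool_rot: [0.997, -0.078, 0.002, 0.006]
ft_force: [0.3, -0.9, 0.8]
grip_width: 0.0616
grip_force: 0.0
turn -0.007 then d 0.0620 -0.5637 0.0095
```

```bash
python3 nudge.py '[[[0.006,-0.04,0],0],[[0.006,-0.04,0],0],[[0.006,-0.04,0],0],[[0.006,-0.04,0],0],[[0.006,-0.04,0],0],[[0.006,-0.04,0],0],[[0.006,-0.04,0],0],[[0.006,-0.04,0],0],[[0.006,-0.04,0],0],[[0.006,-0.04,0],0],[[0.006,-0.04,0],0],[[0.006,-0.04,0],0],[[0.006,-0.04,0],0],[[0.006,-0.04,0],0],[[0,0,0],0],[[0,0,0],0]]'
python3 - <<'E'
from h import *
import cv2
from rig import robot
where('c');go('c',-.07,0,.34)
t=robot.camera("top")["img"][:,:,::-1];s=robot.camera("scene")["img"][:,:,::-1]
im=np.hstack([cv2.resize(t[130:330,200:400],(400,400)),cv2.resize(s[40:240,200:400],(400,400))])
cv2.imwrite("pics/p1.png",cv2.convertScaleAbs(im,alpha=1.5,beta=20))
E
```

```text
time: 1.85
position: [0.3984, -0.037, 0.3423]
tool_rot: [0.997, -0.072, -0.0, 0.0]
ft_force: [-0.3, 1.2, -0.3]
grip_width: 0.0007
grip_force: 0.0
t 1.9 head xy z (mm) [-78.46   1.24 342.31] F [-0.5, 1.1, -0.3] q [-0.37  0.06  1.77 -0.    1.3   1.34]
turn 0.004 then d 0.0085 0.0012 0.0023
```

View pics/p1.png

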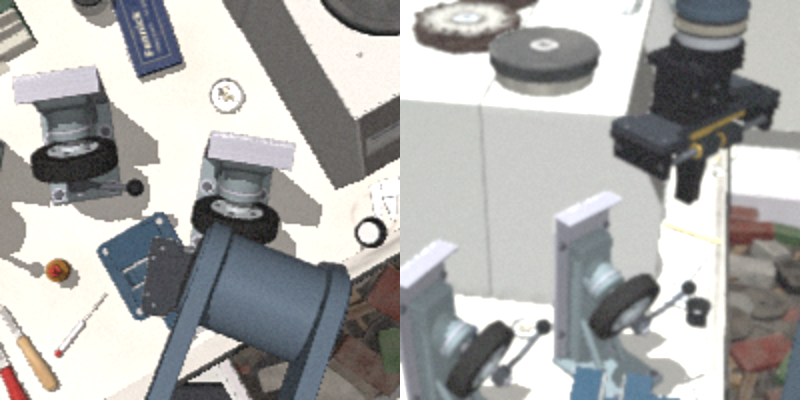

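The view shows the body's long side lying along the closing line. With the tool vertical it would strike the lip if the fingers closed along the axle. So I'll rock with the shut fingertips, from in front of the rim and then from behind.

```bash
python3 nudge.py '[[[0.003,0,0.034],0],[[0.003,0,0.034],0],[[0.003,0,0.034],0],[[0.003,0,0.034],0],[[0.003,0,0.034],0],[[0,0,0],0],[[0,0,0],0]]' >/dev/null; python3 -c "
from h import *
where('c')"
python3 nudge.py '[[[0.005,0,0],0],[[0.005,0,0],0],[[0.003,0,0],0],[[0.002,0,0],0],[[0,0,0],0],[[0,0,0],0]]' >/dev/null; python3 -c "
from h import *
where('c')"
```

```text
t 2.5 head xy z (mm) [-63.97  -2.5  171.46] F [1.2, -0.4, 0.1] q [-0.37  0.34  1.99 -0.    0.82  1.35]
t 3.0 head xy z (mm) [-47.57  -0.97 173.27] F [0.5, -0.1, -0.1] q [-0.36  0.35  1.96 -0.    0.83  1.36]
```

```bash
for i in 1 2 3; do python3 -c "
from h import *
where('c')"; python3 nudge.py '[[[0.002,0,0],0],[[0,0,0],0],[[0,0,0],0]]' >/dev/null; done; python3 -c "
from h import *
where('c')"
```

```text
t 3.0 head xy z (mm) [-47.57  -0.97 173.27] F [0.5, -0.1, -0.1] q [-0.36  0.35  1.96 -0.    0.83  1.36]
t 3.3 head xy z (mm) [-45.96  -0.96 172.58] F [0.1, 0.1, -0.6] q [-0.36  0.35  1.95 -0.    0.83  1.36]
t 3.5 head xy z (mm) [-43.85  -1.07 172.48] F [0.2, 0.4, 0.6] q [-0.36  0.36  1.95 -0.    0.84  1.36]
t 3.8 head xy z (mm) [-42.37  -0.96 172.43] F [-1.1, 0.7, 0.3] q [-0.36  0.36  1.94 -0.    0.84  1.36]
```

```bash
for i in 1 2 3 4; do python3 nudge.py '[[[0.001,0,0],0],[[0,0,0],0],[[0,0,0],0]]' >/dev/null; python3 -c "
from h import *
where('c')"; done
```

```text
t 4.0 head xy z (mm) [-41.16  -0.98 172.51] F [-2.2, 0.2, 1.9] q [-0.36  0.36  1.94  0.    0.84  1.36]
t 4.3 head xy z (mm) [-40.46  -0.96 172.46] F [-2.6, 1.3, 2.3] q [-0.36  0.36  1.94 -0.    0.84  1.36]
t 4.5 head xy z (mm) [-40.24  -0.9  172.4 ] F [-4.6, -0.3, 3.5] q [-0.36  0.36  1.94 -0.    0.84  1.36]
t 4.8 head xy z (mm) [-40.17  -0.77 172.33] F [-6.3, -0.5, 5.0] q [-0.36  0.36  1.94 -0.    0.85  1.36]
```

```bash
python3 nudge.py '[[[0.002,0,0],0],[[0.001,0,0],0],[[0,0,0],0],[[0,0,0],0]]' >/dev/null; python3 -c "
from h import *
where('c')"
python3 nudge.py '[[[-0.007,0,0],0],[[-0.01,0,0],0],[[0,0,-0.035],0],[[0,0,-0.03],0],[[0,0,0],0],[[0,0,0],0]]' >/dev/null; python3 -c "
from h import *
where('c');go('c',.0135,0,.235)"
```

```text
t 5.1 head xy z (mm) [-39.89  -0.37 172.03] F [-10.9, -0.9, 8.3] q [-0.36  0.37  1.93 -0.    0.85  1.36]
t 5.6 head xy z (mm) [-49.77  -1.53 239.27] F [0.0, 0.7, -0.3] q [-0.36  0.23  1.88  0.    1.02  1.36]
turn -0.002 then d 0.0633 -0.0015 0.0043
```

```bash
python3 nudge.py '[[[0.021,0,0],0],[[0.021,0,0],0],[[0.021,0,0],0],[[0,0,0],0],[[0,0,0.02],0],[[0,0,0.02],0],[[0,0,0.008],0],[[0,0,0],0],[[0,0,0],0]]' >/dev/null; python3 -c "
from h import *
where('c')"
```

```text
t 6.4 head xy z (mm) [ 10.35  -1.13 188.96] F [0.0, 0.4, 0.8] q [-0.34  0.4   1.8  -0.    0.95  1.38]
```

```bash
python3 nudge.py '[[[-0.002,0,0.003],0],[[0,0,0],0],[[0,0,0],0]]' >/dev/null; python3 -c "
from h import *
where('c')"; for i in 1 2 3 4 5 6; do python3 nudge.py '[[[-0.0015,0,0],0],[[0,0,0],0],[[0,0,0],0]]' >/dev/null; python3 -c "
from h import *
where('c')"; done
```

```text
t 6.6 head xy z (mm) [  9.08  -1.18 187.1 ] F [0.4, 0.2, 0.6] q [-0.34  0.4   1.81  0.    0.93  1.38]
t 6.9 head xy z (mm) [  8.05  -1.28 187.02] F [-0.0, -0.1, 0.6] q [-0.34  0.39  1.81  0.    0.93  1.38]
t 7.1 head xy z (mm) [  6.44  -1.26 186.8 ] F [1.0, 0.1, 1.5] q [-0.34  0.39  1.82 -0.    0.93  1.38]
t 7.4 head xy z (mm) [  4.49  -1.21 186.57] F [0.9, -0.3, 1.1] q [-0.34  0.39  1.82 -0.    0.93  1.38]
t 7.6 head xy z (mm) [  3.29  -1.23 186.58] F [2.5, -0.1, -0.4] q [-0.34  0.39  1.82  0.    0.93  1.38]
t 7.9 head xy z (mm) [  2.75  -1.3  186.77] F [5.0, -0.7, -0.6] q [-0.34  0.39  1.83  0.    0.92  1.38]
t 8.1 head xy z (mm) [  2.33  -1.36 187.04] F [6.7, 0.7, -1.4] q [-0.34  0.39  1.83  0.    0.92  1.38]
```

```bash
python3 nudge.py '[[[-0.0015,0,0],0],[[0,0,0],0],[[0,0,0],0]]' >/dev/null; python3 -c "
from h import *
where('c')"; python3 nudge.py '[[[0.005,0,0],0],[[0.005,0,-0.005],0],[[0,0,-0.03],0],[[0,0,-0.03],0],[[0,0,-0.03],0],[[0,0,-0.03],0],[[0,0,0],0]]' >/dev/null; python3 -c "
from h import *
where('c');go('b',-.065,0,.32)"
```

```text
t 8.4 head xy z (mm) [  1.97  -1.46 187.31] F [7.6, 1.7, -2.1] q [-0.34  0.38  1.83  0.    0.92  1.38]
t 8.9 head xy z (mm) [ 10.43  -1.45 317.02] F [1.6, -0.1, 0.6] q [-0.34  0.23  1.64 -0.    1.26  1.38]
turn -0.301 then d 0.0307 -0.1937 -0.0030
```

```bash
python3 nudge.py '[[[0,0,0],-0.1],[[0,0,0],-0.1],[[0,0,0],-0.1],[[0.006,-0.039,0],0],[[0.006,-0.039,0],0],[[0.006,-0.039,0],0],[[0.006,-0.039,0],0],[[0.006,-0.039,0],0],[[0,0,0.036],0],[[0,0,0.036],0],[[0,0,0.036],0],[[0,0,0.036],0],[[0,0,0],0],[[0,0,0],0]]' >/dev/null; python3 -c "
from h import *
where('b');go('b',-.046,0,.173)"
```

```text
t 10.1 head xy z (mm) [-69.93   2.36 165.76] F [-0.3, 0.3, 0.9] q [ 0.07  0.45  1.79 -0.    0.91  1.49]
turn -0.001 then d 0.0239 0.0024 -0.0072
```

```bash
python3 nudge.py '[[[0.012,0,-0.004],0],[[0.012,0,-0.003],0],[[0,0,0],0],[[0,0,0],0]]' >/dev/null; python3 -c "
from h import *
where('b')"; for i in 1 2 3 4 5 6; do python3 nudge.py '[[[0.0015,0,0],0],[[0,0,0],0],[[0,0,0],0]]' >/dev/null; python3 -c "
from h import *
where('b')"; done
```

```text
t 10.4 head xy z (mm) [-42.6    1.9  176.43] F [-0.3, 0.6, 0.6] q [ 0.07  0.46  1.72 -0.    0.96  1.49]
t 10.7 head xy z (mm) [-42.41   2.05 175.13] F [-3.6, -0.3, 3.0] q [ 0.07  0.47  1.72 -0.    0.96  1.49]
t 10.9 head xy z (mm) [-42.22   2.13 174.49] F [-5.2, 0.6, 4.5] q [ 0.07  0.47  1.72 -0.    0.96  1.49]
t 11.2 head xy z (mm) [-42.1    2.22 174.34] F [-7.5, -0.6, 6.0] q [ 0.07  0.47  1.71 -0.    0.97  1.49]
t 11.4 head xy z (mm) [-41.99   2.32 174.25] F [-10.5, -1.1, 8.4] q [ 0.07  0.47  1.71 -0.    0.97  1.5 ]
t 11.7 head xy z (mm) [-41.84   2.45 174.17] F [-12.3, -1.7, 10.5] q [ 0.07  0.47  1.71 -0.    0.97  1.5 ]
t 11.9 head xy z (mm) [-41.73   2.58 174.11] F [-14.9, -0.4, 10.6] q [ 0.07  0.47  1.71 -0.    0.98  1.5 ]
```

```bash
python3 nudge.py '[[[-0.009,0,0],0],[[-0.01,0,0],0],[[-0.01,0,-0.03],0],[[0,0,-0.035],0],[[0,0,-0.035],0],[[0,0,-0.035],0],[[0,0,0],0]]' >/dev/null
python3 - <<'E'
from h import *
where('b')
for u,v in [(322,145),(369,224),(375,215)]:print("box foot",plane("top",u,v,0).round(3))
for u,v in [(386,246)]:print("loupe",plane("top",u,v,.03).round(3))
x,y,w=H['c']
for a in(20,30,40,50,60):
    p=np.array([-.023,-.080])
    d=np.radians(-a);e=np.array([np.cos(d),np.sin(d)]);n=np.array([-e[1],e[0]])
    print(a,[hw('c',*(p+i*.095*e+j*.0375*n)).round(3).tolist() for i,j in((1,1),(1,-1),(-1,1))])
    # signed distance of wheel cap points & lip corner from the body's left side
    for q in[(-.034,-.03),(-.008,-.036),(.059,-.048),(-.0,-.045)]:
        r=np.array(q)-p;print("   ",q,"beyond side mm",round((r@n-.0375)*1e3,1),"along",round((r@e)*1e3))
E
```

```text
t 12.5 head xy z (mm) [-57.66   1.84 317.1 ] F [1.2, 0.6, 0.6] q [0.07 0.26 1.59 0.   1.27 1.49]
box foot [ 0.745 -0.073  0.   ]
box foot [ 0.522 -0.204  0.   ]
box foot [ 0.547 -0.221  0.   ]
loupe [ 0.46  -0.244  0.03 ]
20 [[0.543, -0.138], [0.507, -0.204], [0.376, -0.047]]
    (-0.034, -0.03) beyond side mm 5.7 along -27
    (-0.008, -0.036) beyond side mm 9.0 along -1
    (0.059, -0.048) beyond side mm 20.6 along 66
    (-0.0, -0.045) beyond side mm 3.3 along 10
30 [[0.539, -0.155], [0.492, -0.214], [0.39, -0.037]]
    (-0.034, -0.03) beyond side mm 0.3 along -35
    (-0.008, -0.036) beyond side mm 8.1 along -9
    (0.059, -0.048) beyond side mm 31.2 along 55
    (-0.0, -0.045) beyond side mm 4.3 along 2
40 [[0.532, -0.172], [0.476, -0.222], [0.406, -0.03]]
    (-0.034, -0.03) beyond side mm -6.3 along -41
    (-0.008, -0.036) beyond side mm 5.8 along -17
    (0.059, -0.048) beyond side mm 39.7 along 42
    (-0.0, -0.045) beyond side mm 4.1 along -5
50 [[0.523, -0.187], [0.459, -0.226], [0.424, -0.025]]
    (-0.034, -0.03) beyond side mm -13.8 along -45
    (-0.008, -0.036) beyond side mm 2.3 along -24
    (0.059, -0.048) beyond side mm 45.9 along 28
    (-0.0, -0.045) beyond side mm 2.6 along -12
60 [[0.511, -0.2], [0.441, -0.228], [0.441, -0.023]]
    (-0.034, -0.03) beyond side mm -22.0 along -49
    (-0.008, -0.036) beyond side mm -2.5 along -31
    (0.059, -0.048) beyond side mm 49.5 along 13
    (-0.0, -0.045) beyond side mm -0.1 along -19
```

```bash
python3 nudge.py '[[[0,0,0],-0.111],[[0,0,0],-0.111],[[0,0,0],-0.111],[[0,0,0],-0.111],[[0,0,0],-0.111],[[0,0,0],-0.111],[[0,0,0],-0.111],[[0,0,0],-0.111],[[0,0,0],0]]' >/dev/null; python3 -c "
from h import *
where('c');go('c',-.0495,-.075,.31,1.187)"
```

```text
t 13.3 head xy z (mm) [-15.54 195.34 309.28] F [-0.1, 0.3, 0.3] q [0.07 0.27 1.6  0.   1.27 0.6 ]
turn 0.000 then d -0.2634 0.0697 -0.0007
```

```bash
python3 nudge.py '[[[-0.0376,0.01,0],0],[[-0.0376,0.01,0],0],[[-0.0376,0.01,0],0],[[-0.0376,0.01,0],0],[[-0.0376,0.01,0],0],[[-0.0376,0.01,0],0],[[-0.0376,0.01,0],0],[[0,0,0.035],0],[[0,0,0.035],0],[[0,0,0.035],0],[[0,0,0],0],[[0,0,0],0]]' 0 20 >/dev/null
python3 - <<'E'
from h import *
import cv2
from rig import robot
where('c');go('c',-.0495,-.075,.19,1.187)
t=robot.camera("top")["img"][:,:,::-1];s=robot.camera("scene")["img"][:,:,::-1]
im=np.hstack([cv2.resize(t[150:300,250:400],(400,400)),cv2.resize(s[80:230,270:420],(400,400))])
cv2.imwrite("pics/p2.png",cv2.convertScaleAbs(im,alpha=1.5,beta=20))
E
```

```text
t 14.3 head xy z (mm) [-50.9  -74.81 203.62] F [0.2, -0.7, -0.1] q [-0.53  0.3   1.92  0.    0.93  0.  ]
turn -0.004 then d 0.0003 0.0014 0.0136
```

View pics/p2.png

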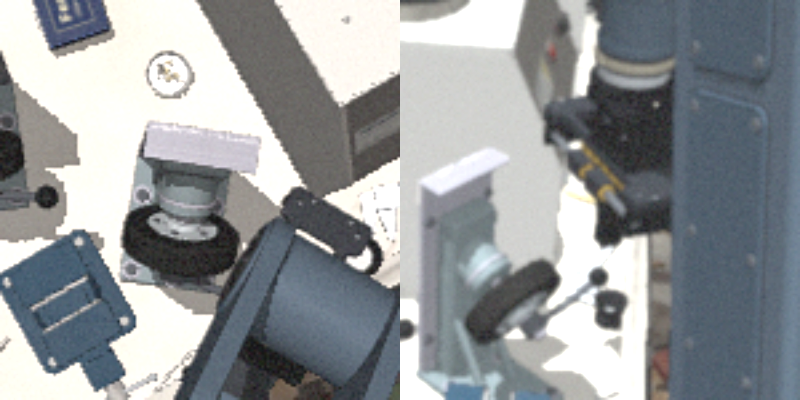

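Fingers stand over ball C (crop scene: fingertips (610,240), ball (598,276)), with the body's end clear of the box corner. Pushing down now.

```bash
python3 nudge.py '[[[0,0.001,0.012],0],[[0,0,0.012],0],[[0,0,0],0],[[0,0,0],0]]' >/dev/null; python3 -c "
from h import *
where('c')"
python3 nudge.py '[[[0.0004,0.0023,0.007],0],[[0.0004,0.0023,0.007],0],[[0.0004,0.0023,0.007],0],[[0,0,0],0],[[0,0,0],0]]' >/dev/null; python3 -c "
from h import *
where('c')"
```

```text
t 14.7 head xy z (mm) [-48.04 -75.51 182.08] F [-0.1, 0.3, 0.5] q [-0.53  0.34  1.94 -0.    0.86 -0.  ]
t 15.1 head xy z (mm) [-42.04 -76.77 159.25] F [2.1, -0.8, 2.3] q [-0.53  0.39  1.95  0.    0.8   0.  ]
```

```bash
python3 nudge.py '[[[0.0004,0.0023,0.007],0],[[0.0004,0.0023,0.007],0],[[0.0004,0.0023,0.007],0],[[0.0004,0.0023,0.007],0],[[0.0002,0.0015,0.005],0],[[0,0,0],0],[[0,0,0],0]]' >/dev/null; python3 -c "
from h import *
where('c')"
for i in 1 2 3 4; do python3 nudge.py '[[[0.0002,0.001,0.004],0],[[0,0,0],0],[[0,0,0],0]]' >/dev/null; python3 -c "
from h import *
where('c')"; done
```

```text
t 15.7 head xy z (mm) [-33.44 -78.36 125.55] F [-1.6, 0.2, 0.0] q [-0.53  0.46  1.96  0.    0.73  0.01]
t 16.0 head xy z (mm) [-31.47 -79.06 122.27] F [-0.0, 0.1, -0.2] q [-0.53  0.47  1.96 -0.    0.72  0.01]
t 16.2 head xy z (mm) [-29.77 -79.65 118.45] F [0.2, 0.8, -0.7] q [-0.53  0.48  1.96 -0.    0.71  0.01]
t 16.5 head xy z (mm) [-28.64 -79.91 114.39] F [0.1, -0.0, -0.1] q [-0.53  0.49  1.96 -0.    0.7   0.01]
t 16.7 head xy z (mm) [-27.67 -80.11 110.35] F [-0.1, -0.2, 0.6] q [-0.53  0.5   1.96 -0.    0.69  0.01]
```

No force now, so the tip may have slipped off the ball. Looking.

Run:
```python
from h import *
import cv2
from rig import robot
t=robot.camera("top")["img"][:,:,::-1];s=robot.camera("scene")["img"][:,:,::-1]
cv2.imwrite("pics/sN.png",s)
im=np.hstack([cv2.resize(t[180:280,290:390],(400,400),interpolation=2),cv2.resize(s[140:240,290:390],(400,400),interpolation=2)])
cv2.imwrite("pics/p3.png",cv2.convertScaleAbs(im,alpha=1.5,beta=20))
```

```text
(no output)
```

View pics/p3.png

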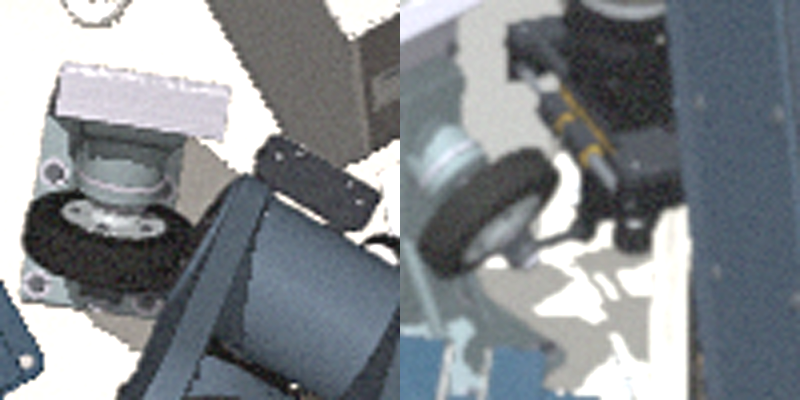

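```bash
cat >> h.py <<'E'
def proj(n,P):
    (f,cx,cy),p,a=C[n];d=R.from_quat(a).inv().apply(np.array(P)-p);return (d[...,:2]/d[...,2:]*f+[cx,cy])
def ball(k,q):
    Ra,c0=axle(*H[k]);a=.55-q;return Ra.apply([-.036,-.082*np.cos(a),.082*np.sin(a)])+c0
E
python3 - <<'E'
from h import *
o,m=state();print("tcp",proj("scene",o["position"]),o["position"])
x,y,w=H['c']
for q in np.arange(0,1,.1):
    b=ball('c',q);d=b[:2]-[x,y];print(q.round(1),proj("scene",b).round(1),"head",(d@[np.cos(w),np.sin(w)]).round(4),(d@[-np.sin(w),np.cos(w)]).round(4),b[2].round(4))
E
```

```text
tcp [337.43971053 193.96849242] [ 0.43639588 -0.12493571  0.11038522]
0.0 [343.2 183.2] head -0.0494 -0.0699 0.1663
0.1 [343.1 184.1] head -0.0467 -0.0738 0.1596
0.2 [342.8 185.2] head -0.0439 -0.077 0.1526
0.3 [342.2 186.4] head -0.041 -0.0795 0.1453
0.4 [341.5 187.8] head -0.038 -0.0811 0.1379
0.5 [340.5 189.3] head -0.0349 -0.0819 0.1303
0.6 [339.4 190.9] head -0.0318 -0.0819 0.1227
0.7 [338.1 192.7] head -0.0288 -0.0811 0.1152
0.8 [336.6 194.4] head -0.0258 -0.0795 0.1077
0.9 [335.  196.3] head -0.0228 -0.077 0.1004
```

```bash
python3 nudge.py '[[[0,-0.004,-0.012],0],[[0,-0.008,-0.03],0],[[0,-0.008,-0.035],0],[[0,0,-0.035],0],[[0,0,-0.035],0],[[0,0,-0.035],0],[[0,0,0],0]]' >/dev/null
python3 - <<'E'
from h import *
import cv2
from rig import robot
where('c')
s=robot.camera("scene")["img"][:,:,::-1]
im=cv2.resize(s[150:230,290:390],(500,400),interpolation=2)
cv2.imwrite("pics/p4.png",cv2.convertScaleAbs(im,alpha=1.5,beta=20))
E
```

```text
t 17.4 head xy z (mm) [-42.66 -73.95 298.85] F [-0.1, -0.3, 0.3] q [-0.52  0.17  1.78 -0.    1.18  0.01]
```

View pics/p4.png

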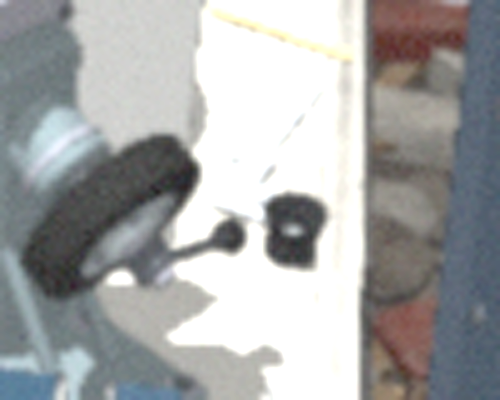

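Ball now at px ≈(335.6,196.4), which gives a lever angle of about 0.89. I'll press on it again to feel the hard stop.

```bash
python3 -c "
from h import *
go('c',-.0245,-.079,.114,1.187)"
python3 nudge.py '[[[0,0,0.035],0],[[0,0,0.035],0],[[0,0,0.03],0],[[0,0.005,0.03],0],[[0.001,0.007,0.03],0],[[0.001,0.006,0.02],0],[[0,0,0.003],0],[[0,0,0],0],[[0,0,0],0]]' >/dev/null;  python3 -c "
from h import *
where('c');go('c',-.0245,-.079,.111,1.187)"
for i in 1 2 3 4; do python3 nudge.py '[[[0,0.0003,0.002],0],[[0,0,0],0],[[0,0,0],0]]' >/dev/null; python3 -c "
from h import *
where('c')"; done
```

```text
turn -0.001 then d 0.0022 0.0204 0.1820
t 18.2 head xy z (mm) [-30.4  -76.98 108.39] F [0.9, -0.1, 0.3] q [-0.52  0.5   1.96 -0.    0.68  0.01]
turn -0.001 then d 0.0003 0.0062 -0.0026
t 18.4 head xy z (mm) [-29.68 -77.09 107.6 ] F [-1.2, 0.4, 2.7] q [-0.52  0.5   1.96 -0.    0.68  0.01]
t 18.7 head xy z (mm) [-29.63 -77.03 106.65] F [-5.2, 0.8, 14.9] q [-0.52  0.5   1.97 -0.    0.68  0.01]
t 18.9 head xy z (mm) [-29.52 -76.99 105.9 ] F [-6.9, 2.2, 28.3] q [-0.52  0.5   1.97 -0.    0.67  0.01]
t 19.2 head xy z (mm) [-29.47 -76.92 105.17] F [-10.0, 2.9, 41.1] q [-0.52  0.51  1.97 -0.    0.67  0.01]
```

Hard home (41 N, no travel). Up, and over to the rim again.

```bash
python3 nudge.py '[[[0,-0.002,-0.015],0],[[0,-0.01,-0.03],0],[[0,-0.01,-0.035],0],[[0,0,-0.035],0],[[0,0,-0.035],0],[[0,0,-0.035],0],[[0,0,0],0.12],[[0,0,0],0.12],[[0,0,0],0.12],[[0,0,0],0.12],[[0,0,0],0.12],[[0,0,0],0.12],[[0,0,0],0.12],[[0,0,0],0.12],[[0,0,0],0.12],[[0,0,0],0.107],[[0,0,0],0]]' >/dev/null;  python3 -c "
from h import *
where('c');go('c',-.06,0,.30)"
```

```text
t 20.6 head xy z (mm) [-48.23 -69.51 286.4 ] F [-0.0, -0.0, -0.7] q [-0.52  0.18  1.8   0.    1.16  1.2 ]
turn -0.003 then d -0.0118 -0.0695 -0.0136
```

```bash
python3 nudge.py '[[[-0.007,-0.035,0],0],[[-0.007,-0.035,0],0],[[0,0,0.035],0],[[0,0,0.035],0],[[0,0,0.035],0],[[0.004,0,0.004],0],[[0.005,0,0],0],[[0.004,0,0],0],[[0,0,0],0],[[0,0,0],0]]' >/dev/null;  python3 -c "
from h import *
where('c')"
```

```text
t 21.4 head xy z (mm) [-4.7050e+01 -5.0000e-02  1.7927e+02] F [-0.9, 0.4, -0.4] q [-0.36  0.34  1.95  0.    0.85  1.36]
```

```bash
python3 nudge.py '[[[0.003,0,0.003],0],[[0,0,0],0],[[0,0,0],0]]' >/dev/null; for i in 1 2 3 4 5 6; do python3 nudge.py '[[[0.0015,0,0],0],[[0,0,0],0],[[0,0,0],0]]' >/dev/null; python3 -c "
from h import *
where('c')"; done
```

```text
t 21.9 head xy z (mm) [-44.47   0.43 174.62] F [-0.1, 0.2, -0.6] q [-0.36  0.35  1.95 -0.    0.84  1.36]
t 22.2 head xy z (mm) [-43.29   0.52 174.45] F [-0.6, -0.0, 0.5] q [-0.36  0.35  1.94 -0.    0.84  1.36]
t 22.4 head xy z (mm) [-42.95   0.66 174.32] F [-3.7, -0.6, 2.7] q [-0.36  0.36  1.94 -0.    0.85  1.36]
t 22.7 head xy z (mm) [-42.75   0.83 174.21] F [-7.6, -0.2, 6.2] q [-0.36  0.36  1.94 -0.    0.85  1.36]
t 22.9 head xy z (mm) [-42.56   1.05 174.12] F [-9.4, -0.0, 7.3] q [-0.35  0.36  1.94 -0.    0.85  1.37]
t 23.2 head xy z (mm) [-42.43   1.26 174.  ] F [-11.3, 0.3, 8.8] q [-0.35  0.36  1.93 -0.    0.86  1.37]
```

```bash
python3 nudge.py '[[[-0.009,0,0],0],[[-0.015,0,0],0],[[-0.005,0,-0.035],0],[[0,0,-0.035],0],[[0,0,-0.035],0],[[0,0,-0.03],0],[[0,0.04,0],0],[[0,0.04,0],0],[[0,0.04,0],0],[[0,0.04,0],0],[[0,0.04,0],0],[[0,0.04,0],0],[[0,0,0],0],[[0,0,0],0]]' >/dev/null
python3 - <<'E'
from h import *
import cv2
from rig import robot
where('c')
s=robot.camera("scene")["img"][:,:,::-1]
cv2.imwrite("pics/p5.png",cv2.convertScaleAbs(cv2.resize(s[120:320,150:400],(750,600)),alpha=1.5,beta=20))
E
```

```text
t 24.4 head xy z (mm) [ -65.55 -242.26  309.57] F [-0.6, -0.2, -0.4] q [-0.88  0.21  1.69  0.    1.24  0.84]
```

View pics/p5.png

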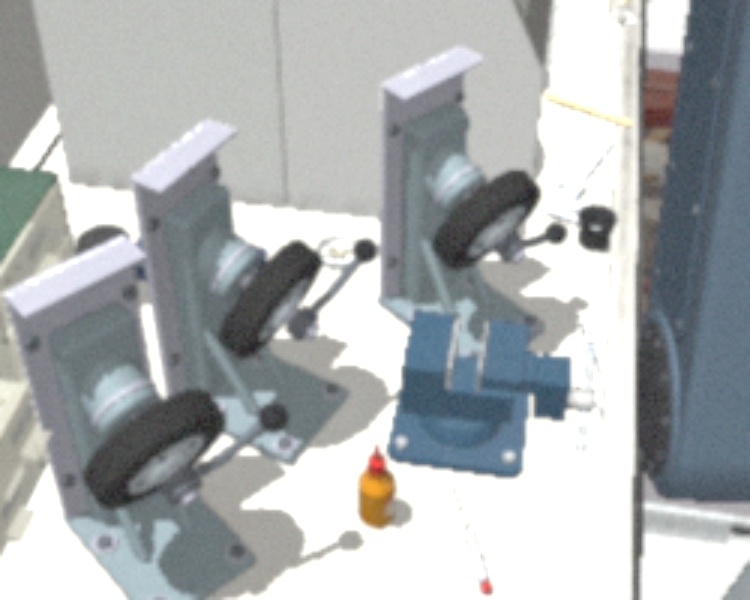

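The right-hand lever is down, with its ball at (556,233) in the crop. The other two balls, at (273,417) and (365,250), are where they were, and the bottle, loupe and dish haven't moved. Handing in.

```bash
python3 -c "
from rig import robot
print(robot.hand_in())"
```

```text
the job is handed in; nothing more can be done
None
```

The job is handed in, with no verdict printed: the right-hand wheel (my "c") was the loose one, its lever is hard home and its rim gave no play when pushed away again; since the tool stays vertical and the gripper body would hit the lip, I pushed the rims with shut fingertips instead of pinching, pushed the middle wheel one way only (firm), did not test the left wheel, and moved nothing else.

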